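# Clamp a hard drive into its rework nest

### The arm

A 7-joint arm with a two-finger parallel gripper is mounted at the origin on the work surface. World frame = base frame: x ahead of the robot, y to its left, z up, the work surface at z = 0. Lengths are in m, angles in rad, forces in N, time in s.
With the tool pointing down it reaches from about 0.4 to 0.85 m from the base axis. Payload 4.5 kg.
Tool frame: the origin (TCP) lies between the finger pads, 19 mm behind the fingertips; this is the grasp point; z points along the fingers, y is the line along which they close (so a half turn about z gives the same grasp; the last joint's range is limited). The gripper opens to 88 mm and grips with 3 to 60 N. Pads are 18 mm wide; open, the fingers measure 123 mm over their backs; the gripper's body (75 mm by 187 mm) begins 45 mm behind the grasp point.
Start: joints at [1.373, 0.689, -0.195, 1.565, 0.157, 0.902, -0.215], TCP at [0.144, -0.608, 0.257] pointing down, gripper open.
Joint ranges: [-3.01, 3.01], [-0.46, 2.08], [-1.47, 1.51], [0.13, 2.56], [-1, 4.14], [0.04, 2.09], [-2.66, 2.66]. Speed limits (rad/s): [2.57, 2.57, 3.14, 3.14, 3.14, 3.14, 3.14].

### API

Orientations are given as a unit quaternion [x, y, z, w].
In Python, from plant import r gives the robot as it stands. The module is installed in compiled form; this text tells all that it offers.
- The arm moves only by the shell command python3 -m pendant 'ROWS' [FORCE]. ROWS is JSON, one flat list of numbers, 7 for each row, row after row: the opening, from 0 (shut) to 1 (fully open), then the shift along the tool's x, y, z scaled (see below), then the turn, a rotation vector about the tool's x, y, z scaled (see below). A call has 1 to 12 rows; each row is the pose to reach, as a shift and turn from the pose commanded when the call began, along the tool's axes at that moment; what a row does not reach only later rows make up. The controller multiplies each number of a shift by 0.15 m and each number of a turn by pi/2 rad. A row lasts 1/10 s, in which the tool goes at most 50 mm and 8.59 degrees, less where a joint would pass 70% of its speed; a pose out of reach is approached as far as the arm can. A call with a number of a shift or a turn outside -1 to 1 is refused whole. A call with a gripper value outside its range is refused whole. The fingers move at their own pace and stop on an object; FORCE is the grip in N (left out, the last holds). Time passes only in rows, so rows that repeat a pose let the fingers close. It gives the time, the measured TCP pose, the force, the opening and the grip force at its end, in the units of the state.
- r.get_state(): the state, without advancing time (a new reading comes with each control period).
- r.snapshot(name): name is "scene" or "top"; returns a dict with "img" (420x560x3 uint8, red, green, blue), "mtx" (3x3 intrinsics, pixels), "k1" (the pictures are not rectified: a ray, as slopes to the right and down, at radius r is drawn at 1 + k1 r^2 times it, then the intrinsics apply), "cam_to_world" (4x4, takes a point from camera to world coordinates). Camera axes: x right, y up, looking along -z (the intrinsics and any distortion apply to the point x, -y, -z); pixel columns grow to the right and rows downward; lengths in m; the calibration is good to about 2 mm. A picture is of the moment at which its call begins. There is no depth.
- r.finish_job(): hands the job in; it is judged then, once.
The state is a dict: "clock": time; "q": joint angles; "qd": joint speeds; "joint_torque": joint torques, N m; "tool_pos": TCP position; "eef_rot": TCP orientation; "contact_force": force on the tool from outside, world axes, zero at the start; "moment": the same for the moment, N m; "opening": opening from 0.0 (shut) to 1.0 (fully open); "finger_force": force on a finger pad.
Only numpy, scipy, OpenCV 4.12 (cv2) and the standard library are available. Lean on these libraries where they do the work, as an engineer would, in place of code of your own. Each camera call takes 0.05 s, during which the arm holds its last target. There are 200 camera calls.

### The job

Secure the black-sided hard drive in its aluminium nest: gently push it away from the red wing until it sits fully home against the steel end stops, then swing the blue forked bar down over it until it rests flat with its fork around the red quarter-turn wing, and then turn the wing a full quarter turn clockwise (seen from above) to its stop so that it lies across the fork. Do not push hard on the drive, and leave the bins, tools and other things on the bench where they are.

Things in the scene. Friction and masses are not known exactly. Their poses are not given: they have to be found in the camera images.
- fixture: The nest: fixed aluminium plate, top at z 12 mm, spanning x -135..110, y +-107 mm. Frame: z up, origin at table height below the middle of the seated drive. Two steel end stops at +x: faces at x 51 mm, y +-45 mm, tops z 28 mm. White side guides: inner faces y +-75.5 mm, tops z 22 mm. Steel post with the red wing at x -98 mm, y 0.
- drive: Loose hard drive, 0.55 kg, black sides, silver top; 102 (its x) x 147 (its y) x 26 mm, flat on the nest plate between the guides, top at z 38 mm. Origin: centre of underside; axes nearly as the nest's. Starts 10 to 24 mm short of the stops, on the wing's side; home at nest x = 0. 2 mm play at each guide. Push its -x face towards nest +x on both sides of the post in turn, e.g. y +-57 mm.
- hasp (a joint): Angle (rad) of the blue forked bar: 0 = flat over the drive along nest -x, top at z 46 mm; 1.57 upright; open stop 1.9. Stiff hinge: it stays where left, 0.5 N m moves it. 48 mm wide, 6 thick, solid to 140 mm from the hinge, then two 14 mm prongs 20 mm apart to 190 mm. Two feet under the prongs, 141 mm from the hinge, drop in front of a drive that is home, else land on it.
- hasp_hinge (a point): Point on the hinge axis of the blue bar, midway across: at nest x = 80 mm, y = 0, z = 43 mm; axes as the nest's, hinge axis along nest y. Two lugs stand beside it at y = +-30 mm, to z 50 mm.
- hasp_tip (a point): Point midway between the ends of the two prongs, level with the bar's upper face, 190 mm from the hinge. Its axes turn with the bar: x runs from the tip back to the hinge, z out of the upper face (up when closed, away from the robot side, to nest +x, when upright).
- wing (a joint): Angle (rad) of the red quarter-turn wing: 0 = open, its length along nest x so that the fork passes around it; grows clockwise seen from above; 1.57 = closed stop, lying along nest y across both prongs. About 0.08 N m of friction. A turned wing blocks the fork; a bar that is not flat blocks the wing.
- wing_grip (a point): Point on the wing's axis at z = 71 mm, the height to grip (TCP). The wing is a bar 64 mm long (its own x), 12 mm thick (its own y), from z 47.5 to 80 mm; when the bar is closed its upper face is 1.5 mm under the wing.
- bin_a: Loose yellow two-compartment parts bin, 75 x 100 x 42 mm (x, y, z), beside the nest; origin at the centre of its underside. Bystander.
- screwdriver: Loose blue-handled screwdriver, 170 mm long, lying on the other side of the nest along its own x; origin under its middle. Bystander.
- old_drive: Loose dark-grey hard drive 147 x 102 x 26 mm lying on the mat at the left; origin at the centre of its underside. Bystander.
- tweezers: Loose steel tweezers, 145 mm long, 8 mm high, lying along their own x; origin under the middle. Bystander.
- blower: Loose black rubber air-blower bulb, 64 mm across, 95 mm high, standing upright; origin at the centre of its underside. Bystander.
Not all that is in view belongs to the job. What is shaped like the drive but brown is not meant.

How it is judged:
By the outcome, as a careful person would: the job done as asked, in the order asked, and still so for the second after the job is handed in, with the robot touching nothing.
It also fails if it takes over 72 s, if anything falls off the work surface, if the arm or the gripper's body presses on something with over 40 N, if the wrist force passes 120 N, or if a joint passes its speed limit or range.

## Working session

There is one attempt and no reset: what is moved stays moved. The work goes in short steps, Python scripts to look and compute and a shell command to move; the robot and the scene stay as the last step left them, time stands still between calls to the robot, and variables do not carry over. Pictures are saved under pics/ and viewed, at most 10 in all, crops included, and the job is handed in when it is done.

```bash
mkdir -p pics; python3 - <<'E'
from plant import r
import cv2,pickle
d={}
for n in("scene","top"):
    s=r.snapshot(n); d[n]=s; cv2.imwrite(f"pics/{n}0.png",s["img"][:,:,::-1]); print(n,s["mtx"].tolist(),s["k1"],s["cam_to_world"].round(3).tolist())
pickle.dump(d,open("d0.pkl","wb"))
st=r.get_state(); print(st)
E
```

```text
scene [[475.7429726459131, 0.0, 276.554961615347], [0.0, 475.7429726459131, 215.03238309721235], [0.0, 0.0, 1.0]] -0.018766610060064918 [[0.873, -0.322, 0.365, 0.995], [0.487, 0.592, -0.642, -0.892], [-0.009, 0.739, 0.674, 0.995], [0.0, 0.0, 0.0, 1.0]]
top [[428.8306047776476, 0.0, 274.86598697762116], [0.0, 428.8306047776476, 211.35418898150007], [0.0, 0.0, 1.0]] -0.10179514222196347 [[-0.016, 0.999, -0.038, 0.42], [-1.0, -0.016, -0.0, 0.015], [-0.001, 0.038, 0.999, 1.318], [0.0, 0.0, 0.0, 1.0]]
{'clock': 0.1, 'q': array([ 1.37280223,  0.68991178, -0.19452826,  1.56621025,  0.15727616,
        0.90251311, -0.21509107]), 'qd': array([-0.00013091, -0.00327724,  0.00045828, -0.00346825,  0.00059435,
        0.00176858,  0.00162645]), 'joint_torque': array([-2.91813187e-03, -5.28502715e+01, -1.27107482e+00, -1.53835970e+01,
       -5.24441432e-02,  2.06472730e-03,  1.39759879e-05]), 'tool_pos': array([ 0.14342503, -0.60777649,  0.25669107]), 'eef_rot': array([ 9.93286884e-01,  1.15674032e-01, -1.43451972e-04, -8.14465559e-04]), 'contact_force': array([-0.04669145,  0.09979124,  0.73643129]), 'moment': array([-0.04888717, -0.01257239,  0.00040869]), 'finger_force': 0.0, 'opening': 1.0024222692722866}
```

View pics/scene0.png

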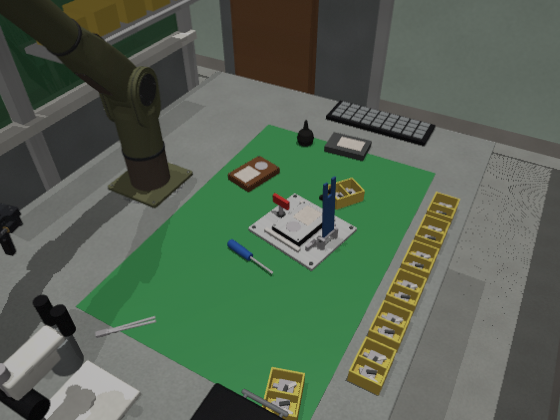

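View pics/top0.png

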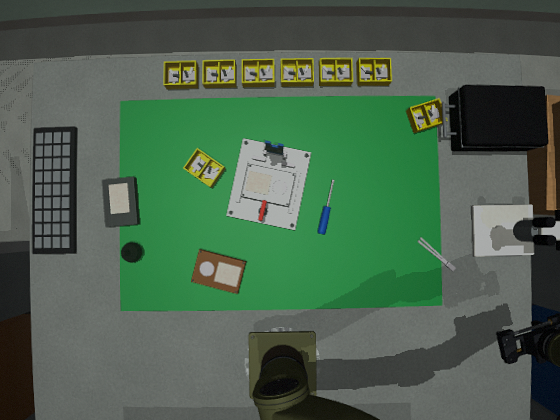

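The scene view shows the nest at about (303,230), with the red wing at (281,203) and the blue bar upright at (329,210). The top view shows the plate corners near (243,139), (311,152), (295,229) and (227,216), the wing at (263,211) and the bar at (274,147).

```bash
cat > h.py <<'E'
import numpy as np,cv2,pickle
def ray(s,uv):
    uv=np.asarray(uv,float).reshape(-1,2);M=s["mtx"]
    d=(uv-[M[0,2],M[1,2]])/[M[0,0],M[1,1]]; x=d.copy()
    for _ in range(20): x=d/(1+s["k1"]*(x**2).sum(1,keepdims=True))
    T=s["cam_to_world"]; v=np.c_[x[:,0],-x[:,1],-np.ones(len(x))]@T[:3,:3].T
    return T[:3,3],v
def plane(s,uv,z):
    o,v=ray(s,uv); return o+v*((z-o[2])/v[:,2:3])
def tri(s1,p1,s2,p2):
    o1,v1=ray(s1,p1);o2,v2=ray(s2,p2);v1=v1[0];v2=v2[0]
    t=np.linalg.lstsq(np.c_[v1,-v2],o2-o1,rcond=None)[0]
    a=o1+t[0]*v1;b=o2+t[1]*v2; return (a+b)/2,np.linalg.norm(a-b)
def proj(s,P):
    T=s["cam_to_world"];c=(np.atleast_2d(P)-T[:3,3])@T[:3,:3];x=np.c_[c[:,0],-c[:,1]]/-c[:,2:3]
    x=x*(1+s["k1"]*(x**2).sum(1,keepdims=True));M=s["mtx"];return x*[M[0,0],M[1,1]]+[M[0,2],M[1,2]]
def blob(s,lo,hi,box):
    h=cv2.cvtColor(s["img"],cv2.COLOR_RGB2HSV);m=cv2.inRange(h,lo,hi);k=np.zeros_like(m);x0,y0,x1,y1=box;k[y0:y1,x0:x1]=255
    m&=k; n,l,st,c=cv2.connectedComponentsWithStats(m); i=1+np.argmax(st[1:,4]); return (l==i).astype(np.uint8),c[i],st[i]
E
python3 - <<'E'
from h import *
d=pickle.load(open("d0.pkl","rb"));t,s=d["top"],d["scene"]
boxt=(215,130,322,240);boxs=(240,170,365,275)
# plate: not green, around nest
h=cv2.cvtColor(t["img"],cv2.COLOR_RGB2HSV)
m=((h[...,1]<60)&(h[...,2]>110)).astype(np.uint8);k=np.zeros_like(m);k[130:240,215:322]=1;m*=k
c=max(cv2.findContours(m,0,1)[0],key=cv2.contourArea)[:,0]
P=plane(t,c,.012);(cx,cy),(w,hh),a=cv2.minAreaRect((P[:,:2]*1000).astype(np.float32));print("plate",cx,cy,w,hh,a)
for nm,lo,hi in(("red",(0,120,60),(8,255,255)),("blue",(100,120,30),(125,255,255))):
    for S,b in((t,boxt),(s,boxs)):
        M,cc,st=blob(S,lo,hi,b);c=max(cv2.findContours(M,0,1)[0],key=cv2.contourArea)
        print(nm,cc,st,cv2.boxPoints(cv2.minAreaRect(c)).tolist())
A=t["img"][130:240,215:325];B=s["img"][170:270,240:365]
A=cv2.resize(A,(600,600),interpolation=2)
B=cv2.resize(B,(750,600),interpolation=2)
cv2.imwrite("pics/a.png",A[:,:,::-1]);cv2.imwrite("pics/b.png",B[:,:,::-1])
E
```

```text
plate 554.5516967773438 33.77058410644531 215.27230834960938 244.53933715820312 77.19770050048828
red [262.09411765 209.77647059] [259 200   8  21  85] [[257.1764831542969, 219.29415893554688], [262.1176452636719, 199.52944946289062], [266.5882263183594, 200.6470947265625], [261.6470642089844, 220.41180419921875]]
red [280.56164384 201.10273973] [273 193  16  17 146] [[269.823486328125, 199.29412841796875], [273.88232421875, 192.5294189453125], [291.08819580078125, 202.85293579101562], [287.02935791015625, 209.61764526367188]]
blue [319.97826087 226.39130435] [318 216   4  18  46] [[318.0, 216.0], [321.0, 216.0], [321.0, 233.0], [318.0, 233.0]]
blue [328.26666667 207.37719298] [322 177  14  60 570] [[320.96319580078125, 235.9185333251953], [323.338623046875, 176.53355407714844], [335.19964599609375, 177.0079803466797], [332.82421875, 236.39295959472656]]
```

View pics/a.png

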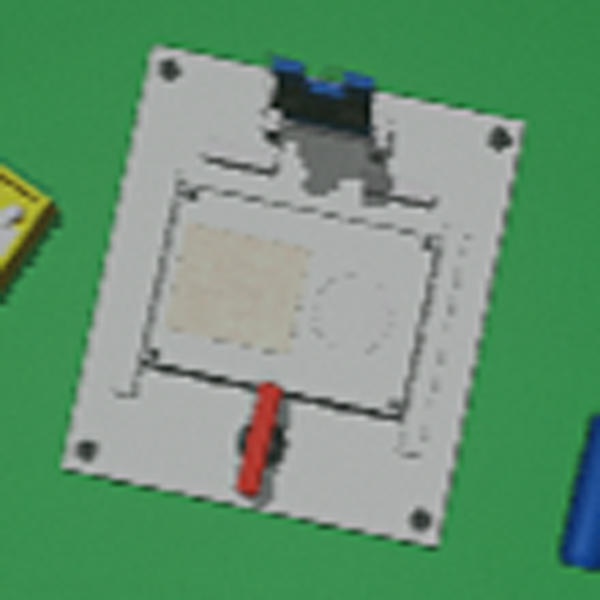

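View pics/b.png

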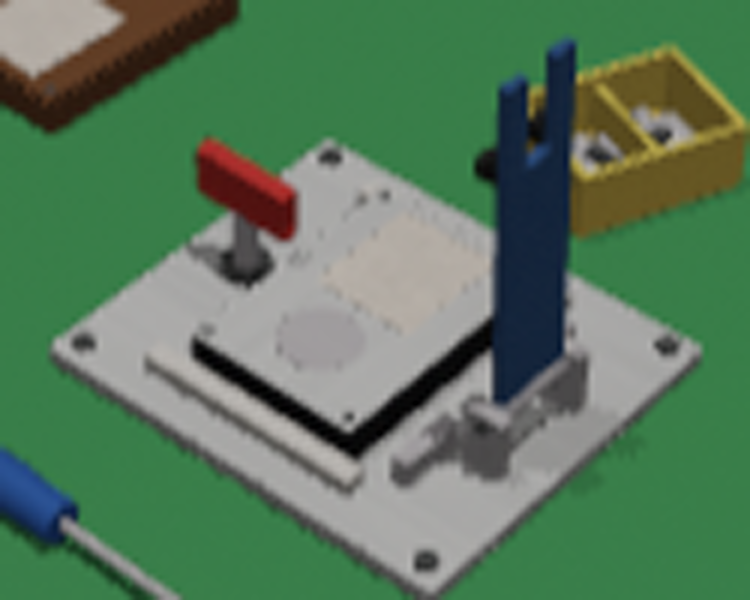

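The crops show the plate corners, the drive's black -x edge running from (148,364) to (403,415) in the top crop, the wing open along nest x, and the bar near upright with prong tips at (512,82) and (562,45) in the scene crop. Next I compute the nest frame, the drive offset, and heights by triangulation.

```bash
cat >> h.py <<'E'
d0=pickle.load(open("d0.pkl","rb"))
T=lambda p:(np.asarray(p,float)+.5)/(600/110)-.5+[215,130]
S=lambda p:(np.asarray(p,float)+.5)/6-.5+[240,170]
E
python3 - <<'E'
from h import *
t,s=d0["top"],d0["scene"]
np.set_printoptions(precision=4,suppress=True)
tc=T([[63,468],[153,45],[525,122],[438,547]]);sc=S([[330,140],[700,348],[435,592],[52,345]])
# same order: (-x,+y),(+x,+y),(+x,-y),(-x,-y)
print("tri",[tri(t,a,s,b) for a,b in zip(tc,sc)])
nc=np.array([[-135,107],[110,107],[110,-107],[-135,-107]])/1e3
for nm,P in(("top",plane(t,tc,.012)[:,:2]),("scene",plane(s,sc,.012)[:,:2])):
    a=nc-nc.mean(0);b=P-P.mean(0);th=np.arctan2((a[:,0]*b[:,1]-a[:,1]*b[:,0]).sum(),(a*b).sum())
    R=np.array([[np.cos(th),-np.sin(th)],[np.sin(th),np.cos(th)]]);o=P.mean(0)-R@nc.mean(0)
    print(nm,"origin",o,"yaw",np.degrees(th),"res",(P-o-nc@R.T).round(4).tolist())
    N=lambda Q:(np.asarray(Q)[:,:2]-o)@R
    if nm=="top":
        print("drive corners", N(plane(t,T([[148,362],[403,413],[437,238],[185,190]]),.038)))
        print("wing ends", N(plane(t,T([[270,385],[248,492]]),.08)))
    else:
        print("drive corners(-y-x,+x-y)", N(plane(s,S([[193,342],[350,435]]),.038)))
        print("wing ends", N(plane(s,S([[206,143],[291,190]]),.08)))
print("wingtri",tri(t,T([248,492]),s,S([206,145])),tri(t,T([270,385]),s,S([289,192])))
print("prongs",tri(t,T([288,62]),s,S([562,42])),tri(t,T([358,77]),s,S([512,80])))
E
```

```text
tri [(array([0.4603, 0.1652, 0.0112]), np.float64(0.003084039285182675)), (array([0.6973, 0.1112, 0.0107]), np.float64(4.229403447322818e-05)), (array([ 0.6512, -0.0973,  0.0114]), np.float64(0.002867237887951249)), (array([ 0.4131, -0.0436,  0.0126]), np.float64(0.0035845896588285906))]
top origin [0.5666 0.0305] yaw -12.665987693024356 res [[0.0007, -0.0002], [-0.0003, 0.0004], [-0.0006, 0.0001], [0.0002, -0.0003]]
drive corners [[-0.068   0.0703]
 [-0.0669 -0.0724]
 [ 0.0314 -0.0712]
 [ 0.0291  0.07  ]]
wing ends [[-0.0691  0.0005]
 [-0.127   0.0002]]
scene origin [0.5688 0.0312] yaw -12.882641398507511 res [[0.0009, -0.0004], [-0.0022, -0.0011], [0.0004, 0.0007], [0.0009, 0.0008]]
drive corners(-y-x,+x-y) [[-0.0646 -0.0777]
 [ 0.033  -0.0754]]
wing ends [[-0.1268  0.001 ]
 [-0.0712  0.0019]]
wingtri (array([0.4441, 0.0595, 0.0787]), np.float64(0.00326171415718884)) (array([0.4996, 0.0463, 0.0806]), np.float64(0.0009018307866345827))
prongs (array([0.6405, 0.0317, 0.2354]), np.float64(0.00021526343385444918)) (array([ 0.6326, -0.0012,  0.2345]), np.float64(0.0008405479822806501))
```

The nest origin is about (0.568, 0.031) with yaw -12.75°. The drive's -x face is at about -67 mm, 16 mm short of home. Heights check out: plate 11–12.6 mm, wing top 80 mm, prong tips 235 mm, so the bar is upright. I'll align tool x with nest x and approach.

```bash
cat > go.py <<'E'
# prints nest pose, and units for a shift to the nest target (mm) given as args
import sys,numpy as np
from plant import r
from scipy.spatial.transform import Rotation as Ro
th=np.radians(-12.75);O=np.array([.5677,.0308,0]);R=Ro.from_euler('z',th)
s=r.get_state();Q=Ro.from_quat(s["eef_rot"]);p=s["tool_pos"];tx=Q.apply([1,0,0])
print("clk %.1f"%s["clock"],"nest",(R.inv().apply(p-O)*1e3).round(1),"yaw-rel %.1f"%(np.degrees(np.arctan2(tx[1],tx[0])-th)),"tilt",Q.apply([0,0,1]).round(3)[:2],"F",R.inv().apply(s["contact_force"]).round(1),"open %.2f"%s["opening"])
if len(sys.argv)>3:
    g=O+R.apply(np.array(sys.argv[1:4],float)/1e3); print("units",(Q.inv().apply(g-p)/.15).round(3))
E
python3 -m pendant '[0,0,0,0,0,0,0.15, 0,0,0,0,0,0,0.29, 0,0,0,0,0,0,0.29, 0,0,0,0,0,0,0.29,0,0,0,0,0,0,0.29]' 20; python3 go.py -95 -52 150
```

```text
clock: 0.6
tool_pos: [0.1437, -0.608, 0.2571]
eef_rot: [0.994, -0.11, -0.0, -0.0]
contact_force: [0.4, 0.9, -0.6]
opening: 0.571
finger_force: 0.0
clk 0.6 nest [-272.6 -716.7  257.1] yaw-rel 0.1 tilt [-0.     0.001] F [ 0.2  1.  -0.6] open 0.57
units [ 1.195 -4.428  0.716]
```

```bash
python3 -m pendant '[0,0.08,-0.33,0,0,0,0,0,0.17,-0.66,0,0,0,0,0,0.25,-1,0,0,0,0]' >/dev/null
python3 -m pendant '[0,0.08,-0.33,0,0,0,0,0,0.17,-0.66,0,0,0,0,0,0.27,-1,0,0,0,0]' >/dev/null
python3 -m pendant '[0,0.08,-0.33,0,0,0,0,0,0.17,-0.66,0,0,0,0,0,0.27,-1,0,0,0,0]' >/dev/null
python3 -m pendant '[0,0.08,-0.33,0,0,0,0,0,0.17,-0.66,0,0,0,0,0,0.27,-1,0,0,0,0,0,0.27,-1,0,0,0,0]' ; python3 go.py -95 -52 120
```

```text
clock: 1.9
tool_pos: [0.4281, -0.0654, 0.2576]
eef_rot: [0.995, -0.104, 0.002, -0.002]
contact_force: [0.2, -0.5, -0.4]
opening: 0.008
finger_force: 0.0
clk 1.9 nest [-115.  -124.6  257.6] yaw-rel 0.8 tilt [0.004 0.003] F [ 0.3 -0.4 -0.4] open 0.01
units [ 0.137 -0.479  0.92 ]
```

```bash
python3 -m pendant '[0,0.1,-0.3,0,0,0,0,0,0.13,-0.48,0.2,0,0,0,0,0.13,-0.48,0.5,0,0,0,0,0.13,-0.48,0.8,0,0,0,0,0.13,-0.48,0.8,0,0,0,0,0.13,-0.48,0.8,0,0,0]' ; python3 go.py -95 -52 42
```

```text
clock: 2.5
tool_pos: [0.459, -0.0069, 0.1376]
eef_rot: [0.994, -0.111, -0.001, 0.0]
contact_force: [0.2, -0.2, 0.8]
opening: 0.005
finger_force: 0.0
clk 2.5 nest [-97.7 -60.7 137.6] yaw-rel -0.0 tilt [-0.002 -0.   ] F [ 0.2 -0.2  0.8] open 0.00
units [ 0.019 -0.059  0.637]
```

```bash
python3 -m pendant '[0,0.02,-0.06,0.2,0,0,0,0,0.02,-0.06,0.4,0,0,0,0,0.02,-0.06,0.55,0,0,0,0,0.02,-0.06,0.63,0,0,0,0,0.02,-0.06,0.63,0,0,0,0,0.02,-0.06,0.63,0,0,0]' ; python3 go.py -72 -52 42
```

```text
clock: 3.1
tool_pos: [0.4655, 0.0016, 0.0446]
eef_rot: [0.994, -0.112, 0.001, -0.0]
contact_force: [0.2, -0.8, -0.3]
opening: 0.003
finger_force: 0.0
clk 3.1 nest [-93.3 -51.   44.6] yaw-rel -0.1 tilt [0.003 0.   ] F [ 0.4 -0.8 -0.3] open 0.00
units [0.142 0.006 0.018]
```

Push gently, about 2 mm per row, to see contact; expected at TCP x ≈ -76.

```bash
python3 -m pendant '[0,0.03,0,0.01,0,0,0,0,0.06,0,0.01,0,0,0,0,0.085,0,0.01,0,0,0,0,0.1,0,0.01,0,0,0,0,0.115,0,0.01,0,0,0,0,0.13,0,0.01,0,0,0,0,0.145,0,0.01,0,0,0,0,0.16,0,0.01,0,0,0]' ; python3 go.py -64 -52 42
```

```text
clock: 3.9
tool_pos: [0.4816, -0.0033, 0.0413]
eef_rot: [0.994, -0.111, -0.006, 0.001]
contact_force: [-10.3, 1.1, 8.2]
opening: 0.007
finger_force: 5.0
clk 3.9 nest [-76.5 -52.3  41.3] yaw-rel 0.0 tilt [-0.013 -0.   ] F [-10.3  -1.2   8.2] open 0.01
units [ 0.083 -0.002 -0.006]
```

```bash
python3 -m pendant '[0,0,0,0,0,0,0,0,0,0,0,0,0,0]' ; python3 go.py -64 -52 42; python3 - <<'E'
from plant import r
import cv2
a=r.snapshot("top")["img"][130:240,215:325];b=r.snapshot("scene")["img"][170:270,240:365]
o=cv2.hconcat([cv2.resize(a,(400,400),interpolation=2),cv2.resize(b,(400,400),interpolation=2)])
cv2.imwrite("pics/c.png",o[:,:,::-1])
E
```

```text
clock: 4.1
tool_pos: [0.4825, -0.0037, 0.0413]
eef_rot: [0.994, -0.111, -0.005, 0.001]
contact_force: [-8.7, 0.3, 6.2]
opening: 0.009
finger_force: 4.2
clk 4.1 nest [-75.5 -52.4  41.3] yaw-rel -0.0 tilt [-0.011 -0.001] F [-8.5 -1.7  6.2] open 0.01
units [ 0.077 -0.003 -0.006]
```

View pics/c.png

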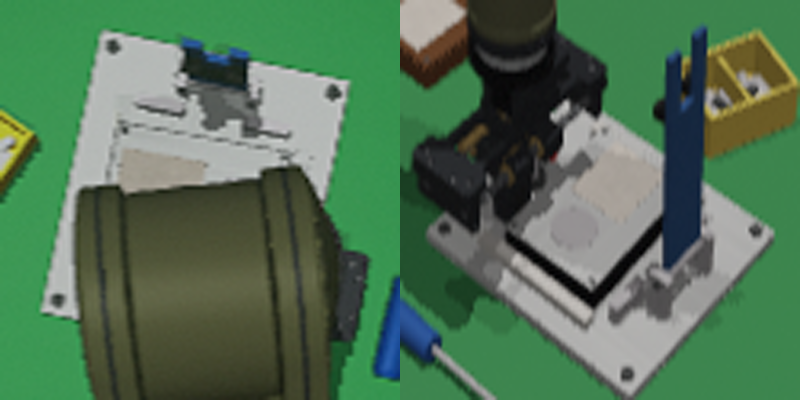

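The top half shows the arm over the nest, and the fingers meet the drive's -x face at about (510,225) in the scene half, with the bar untouched. Now the other side.

```bash
python3 -m pendant '[0,-0.2,0,-0.05,0,0,0,0,-0.2,0,-0.35,0,0,0,0,-0.2,0,-0.6,0,0,0,0,-0.2,0,-0.6,0,0,0,0,-0.2,-0.3,-0.6,0,0,0,0,-0.2,-0.69,-0.6,0,0,0,0,-0.2,-0.69,-0.6,0,0,0,0,-0.2,-0.69,-0.6,0,0,0]' >/dev/null; python3 go.py -95 52 42
```

```text
clk 5.0 nest [-100.5   54.8  130.8] yaw-rel 0.2 tilt [0.    0.001] F [ 0.4 -0.7 -0.2] open -0.00
units [0.036 0.02  0.592]
```

```bash
python3 -m pendant '[0,0.04,0.02,0.25,0,0,0,0,0.04,0.02,0.45,0,0,0,0,0.04,0.02,0.58,0,0,0,0,0.04,0.02,0.58,0,0,0,0,0.09,0.02,0.58,0,0,0,0,0.12,0.02,0.58,0,0,0,0,0.14,0.02,0.58,0,0,0,0,0.16,0.02,0.58,0,0,0]' ; python3 go.py -64 52 42
python3 -m pendant '[0,0.02,0,0,0,0,0,0,0.03,0,0,0,0,0,0,0.04,0,0,0,0,0]'; python3 go.py -64 52 42
```

```text
clock: 5.8
tool_pos: [0.5024, 0.0959, 0.0452]
eef_rot: [0.994, -0.111, -0.002, 0.0]
contact_force: [-7.1, 1.2, 6.1]
opening: 0.009
finger_force: 3.5
clk 5.8 nest [-78.   49.1  45.2] yaw-rel -0.0 tilt [-0.004  0.   ] F [-7.2 -0.4  6.1] open 0.01
units [ 0.094 -0.019  0.021]
clock: 6.1
tool_pos: [0.507, 0.096, 0.0449]
eef_rot: [0.994, -0.111, -0.003, -0.0]
contact_force: [-6.8, 3.5, 5.3]
opening: 0.006
finger_force: 3.7
clk 6.1 nest [-73.6  50.2  44.9] yaw-rel 0.1 tilt [-0.006  0.001] F [-7.4  1.9  5.3] open 0.01
units [ 0.064 -0.012  0.019]
```

```bash
python3 -m pendant '[0,0.015,0,0.01,0,0,0,0,0.03,0,0.01,0,0,0,0,0.03,0,0.01,0,0,0,0,0.03,0,0.01,0,0,0]'; python3 go.py -64 52 42
python3 -m pendant '[0,-0.2,0,-0.05,0,0,0,0,-0.2,0,-0.35,0,0,0,0,-0.2,0,-0.6,0,0,0,0,-0.2,0,-0.6,0,0,0,0,-0.2,0.3,-0.6,0,0,0,0,-0.2,0.69,-0.6,0,0,0,0,-0.2,0.69,-0.6,0,0,0,0,-0.2,0.69,-0.6,0,0,0]' >/dev/null; python3 go.py -95 -52 42
```

```text
clock: 6.5
tool_pos: [0.5106, 0.0954, 0.0433]
eef_rot: [0.994, -0.11, -0.004, -0.0]
contact_force: [-7.8, 4.4, 5.0]
opening: 0.006
finger_force: 4.1
clk 6.5 nest [-69.9  50.4  43.3] yaw-rel 0.1 tilt [-0.007  0.002] F [-8.6  2.6  5. ] open 0.01
units [ 0.04  -0.011  0.008]
clk 7.3 nest [-95.7 -56.3 132.9] yaw-rel -0.3 tilt [-0.    -0.001] F [ 0.9 -0.  -0.8] open 0.00
units [ 0.004 -0.029  0.606]
```

```bash
python3 -m pendant '[0,0,-0.03,0.25,0,0,0,0,0,-0.03,0.45,0,0,0,0,0,-0.03,0.6,0,0,0,0,0,-0.03,0.6,0,0,0,0,0.06,-0.03,0.6,0,0,0,0,0.1,-0.03,0.6,0,0,0,0,0.13,-0.03,0.6,0,0,0,0,0.15,-0.03,0.6,0,0,0]' >/dev/null; python3 go.py -64 -52 42
python3 -m pendant '[0,0.015,0,0,0,0,0,0,0.03,0,0,0,0,0,0,0.045,0,0,0,0,0,0,0.055,0,0,0,0,0]'>/dev/null; python3 go.py -64 -52 42
```

```text
clk 8.1 nest [-72.9 -49.3  43.8] yaw-rel -0.1 tilt [0.001 0.   ] F [-3.   1.7  2.8] open 0.01
units [0.059 0.018 0.012]
clk 8.5 nest [-69.2 -50.8  43. ] yaw-rel -0.1 tilt [-0.009 -0.001] F [-9.1 -1.1  7.5] open 0.01
units [0.035 0.008 0.007]
```

```bash
python3 -m pendant '[0,0.015,0,0,0,0,0,0,0.03,0,0,0,0,0,0,0.03,0,0,0,0,0,0,0.03,0,0,0,0,0]'>/dev/null; python3 go.py -64 -52 42
python3 -m pendant '[0,-0.2,0,-0.05,0,0,0,0,-0.2,0,-0.35,0,0,0,0,-0.2,0,-0.6,0,0,0,0,-0.2,0,-0.6,0,0,0,0,-0.2,-0.3,-0.6,0,0,0,0,-0.2,-0.68,-0.6,0,0,0,0,-0.2,-0.68,-0.6,0,0,0,0,-0.2,-0.68,-0.6,0,0,0]' >/dev/null; python3 go.py -90 52 42
```

```text
clk 8.9 nest [-65.5 -51.5  43. ] yaw-rel -0.1 tilt [-0.01  -0.001] F [-8.5 -1.9  7. ] open 0.01
units [0.01  0.003 0.006]
clk 9.7 nest [-90.6  54.8 132.4] yaw-rel 0.2 tilt [0.001 0.001] F [-0.3 -0.3  0.5] open 0.00
units [0.004 0.019 0.603]
```

```bash
python3 -m pendant '[0,0,0.02,0.25,0,0,0,0,0,0.02,0.45,0,0,0,0,0,0.02,0.6,0,0,0,0,0,0.02,0.6,0,0,0,0,0.06,0.02,0.6,0,0,0,0,0.1,0.02,0.6,0,0,0,0,0.13,0.02,0.6,0,0,0,0,0.15,0.02,0.6,0,0,0]' >/dev/null; python3 go.py -60 52 42
python3 -m pendant '[0,0.015,0,0,0,0,0,0,0.03,0,0,0,0,0,0,0.045,0,0,0,0,0,0,0.055,0,0,0,0,0]'>/dev/null; python3 go.py -60 52 42
python3 -m pendant '[0,0.015,0,0,0,0,0,0,0.02,0,0,0,0,0,0,0.02,0,0,0,0,0]'>/dev/null; python3 go.py -60 52 42
```

```text
clk 10.5 nest [-68.2  49.3  43.8] yaw-rel -0.1 tilt [-0.001  0.   ] F [-5.  -0.1  3.5] open 0.00
units [ 0.054 -0.018  0.012]
clk 10.9 nest [-62.9  50.3  43.1] yaw-rel 0.0 tilt [-0.006  0.001] F [-7.4  2.9  4.6] open 0.00
units [ 0.019 -0.011  0.007]
clk 11.2 nest [-61.1  50.4  43.1] yaw-rel 0.1 tilt [-0.008  0.002] F [-8.6  2.4  6.7] open 0.00
units [ 0.008 -0.011  0.007]
```

```bash
python3 -m pendant '[0,0.01,0,0,0,0,0,0,0.02,0,0,0,0,0,0,0.02,0,0,0,0,0]'>/dev/null; python3 go.py -60 52 42
python3 -m pendant '[0,-0.2,0,-0.05,0,0,0,0,-0.2,0,-0.35,0,0,0,0,-0.2,0,-0.6,0,0,0,0,-0.2,0,-0.6,0,0,0,0,-0.2,0.3,-0.6,0,0,0,0,-0.2,0.69,-0.6,0,0,0,0,-0.2,0.69,-0.6,0,0,0,0,-0.2,0.69,-0.6,0,0,0]' >/dev/null; python3 go.py -85 -52 42
```

```text
clk 11.5 nest [-60.9  50.5  43.1] yaw-rel 0.1 tilt [-0.013  0.002] F [-12.1   3.4   9.5] open 0.00
units [ 0.006 -0.01   0.007]
clk 12.3 nest [-83.7 -56.4 132.7] yaw-rel -0.3 tilt [-0.    -0.001] F [ 0.2  0.8 -0.1] open 0.00
units [-0.009 -0.03   0.605]
```

```bash
python3 -m pendant '[0,0,-0.03,0.25,0,0,0,0,0,-0.03,0.45,0,0,0,0,0,-0.03,0.6,0,0,0,0,0,-0.03,0.6,0,0,0,0,0.06,-0.03,0.6,0,0,0,0,0.09,-0.03,0.6,0,0,0,0,0.12,-0.03,0.6,0,0,0,0,0.135,-0.03,0.6,0,0,0]' >/dev/null; python3 go.py -60 -52 42
python3 -m pendant '[0,0.015,0,0,0,0,0,0,0.03,0,0,0,0,0,0,0.045,0,0,0,0,0,0,0.055,0,0,0,0,0]'>/dev/null; python3 go.py -60 -52 42
python3 -m pendant '[0,0.01,0,0,0,0,0,0,0.015,0,0,0,0,0,0,0.015,0,0,0,0,0]'>/dev/null; python3 go.py -60 -52 42
```

```text
clk 13.1 nest [-63.2 -49.3  43.8] yaw-rel -0.1 tilt [0.001 0.   ] F [-2.7  1.1  2.6] open 0.01
units [0.021 0.018 0.012]
clk 13.5 nest [-60.9 -50.4  43. ] yaw-rel -0.0 tilt [-0.011  0.   ] F [-11.1   1.2   9.8] open 0.00
units [0.006 0.011 0.007]
clk 13.8 nest [-60.8 -50.4  43. ] yaw-rel 0.0 tilt [-0.015  0.001] F [-12.9   0.7  10.9] open 0.01
units [0.006 0.011 0.007]
```

```bash
python3 -m pendant '[0,-0.2,0,-0.05,0,0,0,0,-0.2,0,-0.35,0,0,0,0,-0.2,0,-0.6,0,0,0,0,-0.2,0,-0.6,0,0,0,0,-0.2,-0.3,-0.6,0,0,0,0,-0.2,-0.68,-0.6,0,0,0,0,-0.2,-0.68,-0.6,0,0,0,0,-0.2,-0.68,-0.6,0,0,0]' >/dev/null
python3 -m pendant '[0,0,0.02,0.25,0,0,0,0,0,0.02,0.45,0,0,0,0,0,0.02,0.6,0,0,0,0,0,0.02,0.6,0,0,0,0,0.06,0.02,0.6,0,0,0,0,0.1,0.02,0.6,0,0,0,0,0.13,0.02,0.6,0,0,0,0,0.15,0.02,0.6,0,0,0]' >/dev/null; python3 go.py -60 52 42
python3 -m pendant '[0,0.015,0,0,0,0,0,0,0.03,0,0,0,0,0,0,0.04,0,0,0,0,0,0,0.04,0,0,0,0,0]'>/dev/null; python3 go.py -60 52 42
```

```text
clk 15.4 nest [-61.   49.3  43.8] yaw-rel -0.1 tilt [-0.001  0.   ] F [-5.6 -0.9  3.9] open 0.01
units [ 0.007 -0.018  0.012]
clk 15.8 nest [-60.7  49.2  43.2] yaw-rel 0.1 tilt [-0.012  0.   ] F [-10.1   0.3   9.8] open 0.00
units [ 0.005 -0.018  0.008]
```

Both sides stop at the same -60.8 mm with force rising, so the drive is home. Now up, over the bar and behind it.

```bash
python3 -m pendant '[0,-0.15,0,-0.05,0,0,0,0,-0.15,0,-0.35,0,0,0,0,-0.15,0,-0.65,0,0,0,0,-0.15,0.1,-1,0,0,0,0,-0.15,0.2,-1,0,0,0,0,-0.15,0.32,-1,0,0,0]' >/dev/null
python3 -m pendant '[0,0,0,-0.33,0,0,0,0,0,0,-0.66,0,0,0,0,0,0,-0.95,0,0,0,0,0.2,0,-0.95,0,0,0,0,0.5,0,-0.95,0,0,0,0,0.8,0,-0.95,0,0,0,0,1,0,-0.95,0,0,0]' >/dev/null;  python3 go.py 120 0 212
```

```text
clk 17.1 nest [ 75.6   0.7 336. ] yaw-rel -0.1 tilt [ 0.003 -0.001] F [-0.9 -0.4  0. ] open 0.00
units [0.294 0.004 0.828]
```

```bash
python3 -m pendant '[0,0.2,0,0,0,0,0,0,0.3,0,0,0,0,0,0,0.3,0,0.1,0,0,0,0,0.3,0,0.4,0,0,0,0,0.3,0,0.7,0,0,0,0,0.3,0,0.82,0,0,0,0,0.3,0,0.82,0,0,0]' >/dev/null;  python3 go.py 92 0 212
python3 - <<'E'
import numpy as np
for a in range(90,-6,-8):
    t=np.radians(max(a,0)); r=115+35*a/90
    x=80-r*np.cos(t)+3*np.sin(t)+9; z=43+r*np.sin(t)+3*np.cos(t)+19; print(a,round(x),round(z))
E
```

```text
clk 17.8 nest [115.8   0.7 209.3] yaw-rel -0.1 tilt [-0.006 -0.   ] F [-0. -0.  0.] open 0.01
units [-0.159  0.005 -0.017]
90 92 212
82 72 208
74 52 201
66 35 192
58 19 180
50 5 167
42 -7 152
34 -16 136
26 -22 120
18 -26 103
10 -28 86
2 -27 69
```

```bash
python3 -m pendant '[0,-0.08,0,0,0,0,0,0,-0.16,0,0,0,0,0,0,-0.22,0,0,0,0,0,0,-0.28,0,0.02,0,0,0,0,-0.34,0,0.04,0,0,0,0,-0.4,0,0.055,0,0,0,0,-0.45,0,0.07,0,0,0,0,-0.45,0,0.07,0,0,0]' >/dev/null;  python3 go.py 35 0 192
```

```text
clk 18.6 nest [ 50.9   1.6 203.3] yaw-rel -0.1 tilt [0.003 0.   ] F [ 2.  -1.1  2.4] open 0.00
units [-0.106  0.011  0.075]
```

```bash
python3 -m pendant '[0,-0.055,0,0.03,0,0,0,0,-0.11,0,0.06,0,0,0,0,-0.17,0,0.1,0,0,0,0,-0.22,0,0.14,0,0,0,0,-0.27,0,0.185,0,0,0,0,-0.31,0,0.23,0,0,0,0,-0.35,0,0.28,0,0,0,0,-0.39,0,0.33,0,0,0,0,-0.42,0,0.38,0,0,0,0,-0.45,0,0.43,0,0,0,0,-0.47,0,0.485,0,0,0,0,-0.49,0,0.54,0,0,0]' >/dev/null;  python3 go.py -27 0 69
```

```text
clk 19.8 nest [-23.5   1.3 120.1] yaw-rel -0.1 tilt [-0. -0.] F [0.5 0.5 3.7] open 0.00
units [-0.023  0.009  0.341]
```

```bash
python3 -m pendant '[0,-0.02,0,0.06,0,0,0,0,-0.03,0,0.11,0,0,0,0,-0.04,0,0.17,0,0,0,0,-0.04,0,0.23,0,0,0,0,-0.04,0,0.27,0,0,0,0,-0.04,0,0.31,0,0,0,0,-0.04,0,0.33,0,0,0,0,-0.04,0,0.34,0,0,0]' >/dev/null;  python3 go.py -27 0 65
python3 - <<'E'
from plant import r
import cv2
a=r.snapshot("top")["img"][130:240,215:325];b=r.snapshot("scene")["img"][170:270,240:365]
o=cv2.hconcat([cv2.resize(a,(400,400),interpolation=2),cv2.resize(b,(400,400),interpolation=2)])
cv2.imwrite("pics/d.png",o[:,:,::-1])
E
```

```text
clk 20.6 nest [-29.5   1.3  69.5] yaw-rel -0.1 tilt [-0.001 -0.   ] F [-2.   0.2  2.9] open 0.00
units [0.016 0.008 0.03 ]
```

View pics/d.png

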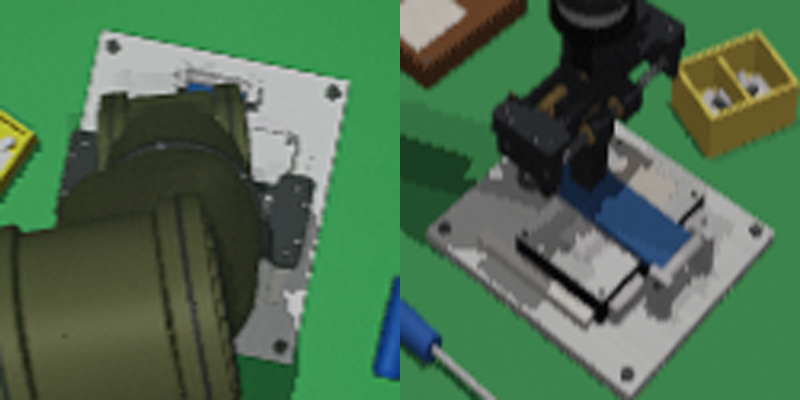

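The bar is nearly flat over the home drive, with its blue face at (620,215) in the scene half, and the fingers rest on it. A few more millimetres down.

```bash
python3 -m pendant '[0,0,0,0.02,0,0,0,0,0,0,0.03,0,0,0,0,0,0,0.04,0,0,0,0,0,0,0.04,0,0,0]' >/dev/null;  python3 go.py -27 0 65
python3 -m pendant '[0,0,0,0.01,0,0,0,0,0,0,0.02,0,0,0,0,0,0,0.03,0,0,0,0,0,0,0.03,0,0,0]' >/dev/null;  python3 go.py -27 0 65
```

```text
clk 21.1 nest [-28.2   1.5  65. ] yaw-rel -0.1 tilt [0.002 0.   ] F [-1.8 -0.5 11.1] open 0.00
units [ 0.008  0.01  -0.   ]
clk 21.5 nest [-28.2   1.5  64.3] yaw-rel -0.1 tilt [0.004 0.   ] F [-8.6 -1.  47. ] open 0.01
units [ 0.008  0.01  -0.005]
```

The stop is firm at tip height 45 mm, so the bar is flat. Now lift and move over the wing.

```bash
python3 -m pendant '[0,0,0,-0.1,0,0,0,0,0,0,-0.35,0,0,0,0.5,0,0,-0.6,0,0,0,0.5,-0.2,0.01,-0.6,0,0,0,0.5,-0.46,0.01,-0.6,0,0,0,0.5,-0.46,0.01,-0.6,0,0,0,0.5,-0.46,0.01,-0.6,0,0,0]' >/dev/null;  python3 go.py -98 0 71
python3 - <<'E'
from plant import r
from h import *
import cv2
t=r.snapshot("top");s=r.snapshot("scene")
a=t["img"][130:240,215:325];b=s["img"][170:270,240:365]
o=cv2.hconcat([cv2.resize(a,(400,400),interpolation=2),cv2.resize(b,(400,400),interpolation=2)])
cv2.imwrite("pics/e.png",o[:,:,::-1])
E
```

```text
clk 22.2 nest [-98.1   0.2 149.6] yaw-rel -0.0 tilt [ 0.001 -0.   ] F [0.7 0.2 0.5] open 0.43
units [0.    0.001 0.524]
```

View pics/e.png

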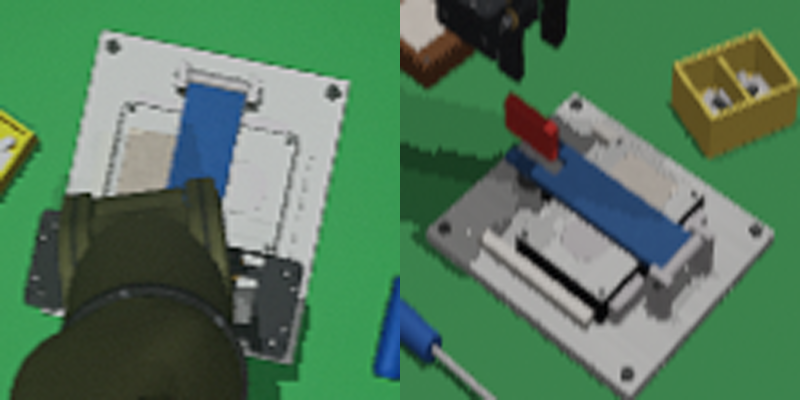

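The bar lies flat with the fork around the red wing, which is at (535,130) in the scene half. The fingers are above it. Descend and grip.

```bash
python3 -m pendant '[0.5,0,0,0.2,0,0,0,0.5,0,0,0.4,0,0,0,0.5,0,0,0.53,0,0,0,0.5,0,0,0.53,0,0,0,0.5,0,0,0.53,0,0,0,0,0,0,0.53,0,0,0,0,0,0,0.53,0,0,0,0,0,0,0.53,0,0,0,0,0,0,0.53,0,0,0,0,0,0,0.53,0,0,0]' 25;  python3 go.py -98 0 71
```

```text
clock: 23.3
tool_pos: [0.4721, 0.0516, 0.0704]
eef_rot: [0.994, -0.112, 0.0, 0.0]
contact_force: [-0.1, -1.9, 4.8]
opening: 0.136
finger_force: 25.0
clk 23.3 nest [-97.8  -0.8  70.4] yaw-rel -0.1 tilt [ 0.001 -0.001] F [ 0.4 -1.9  4.8] open 0.14
units [-0.001 -0.005 -0.004]
```

Gripped (opening of 12 mm). Turn clockwise.

```bash
python3 -m pendant '[0,0,0,0,0,0,0.09,0,0,0,0,0,0,0.18,0,0,0,0,0,0,0.27,0,0,0,0,0,0,0.36,0,0,0,0,0,0,0.45,0,0,0,0,0,0,0.54,0,0,0,0,0,0,0.63,0,0,0,0,0,0,0.72,0,0,0,0,0,0,0.81,0,0,0,0,0,0,0.9,0,0,0,0,0,0,0.97,0,0,0,0,0,0,0.97]' ;  python3 go.py -98 0 71
python3 -m pendant '[0,0,0,0,0,0,0.03,0,0,0,0,0,0,0.05,0,0,0,0,0,0,0.07,0,0,0,0,0,0,0.07]' ;  python3 go.py -98 0 71; python3 -c "
from plant import r;print(r.get_state()['moment'])"
```

```text
clock: 24.5
tool_pos: [0.4724, 0.0518, 0.0704]
eef_rot: [-0.641, 0.768, -0.001, 0.0]
contact_force: [-0.5, -1.7, 5.7]
opening: 0.133
finger_force: 25.0
clk 24.5 nest [-97.6  -0.6  70.4] yaw-rel -87.5 tilt [ 0.001 -0.001] F [-0.1 -1.8  5.7] open 0.13
units [-0.004  0.002 -0.004]
clock: 24.9
tool_pos: [0.4724, 0.052, 0.0704]
eef_rot: [-0.6, 0.8, -0.001, 0.0]
contact_force: [1.3, -2.6, 5.5]
opening: 0.133
finger_force: 25.1
clk 24.9 nest [-97.6  -0.4  70.4] yaw-rel -93.6 tilt [ 0.001 -0.001] F [ 1.8 -2.2  5.5] open 0.13
units [-0.002  0.003 -0.004]
[-0.24329953  0.02208542  0.55532141]
```

Moment of 0.55 N m, well above the wing's friction, so it's at its stop. Release and lift away.

```bash
python3 -m pendant '[0.6,0,0,0,0,0,0,0.6,0,0,0,0,0,0,0.6,0,0,0,0,0,0,0.6,0,0,0,0,0,0,0.6,0,0,-0.1,0,0,0,0.6,0,0,-0.4,0,0,0,0.6,0,0,-0.7,0,0,0,0.6,0,0,-1,0,0,0,0.6,0,0,-1,0,0,0]'
python3 -m pendant '[0.6,-0.3,0,-0.2,0,0,0,0.6,-0.6,0,-0.2,0,0,0,0.6,-0.9,0,-0.2,0,0,0,0.6,-0.9,0,-0.2,0,0,0]' >/dev/null; python3 go.py
python3 - <<'E'
from plant import r
from h import *
t=r.snapshot("top");s=r.snapshot("scene")
a=t["img"][130:240,215:325];b=s["img"][170:270,240:365]
o=cv2.hconcat([cv2.resize(a,(400,400),interpolation=2),cv2.resize(b,(400,400),interpolation=2)])
cv2.imwrite("pics/f.png",o[:,:,::-1])
E
```

```text
clock: 25.8
tool_pos: [0.4748, 0.0506, 0.2248]
eef_rot: [-0.598, 0.801, -0.005, 0.003]
contact_force: [0.8, 0.1, -0.9]
opening: 0.594
finger_force: 0.0
clk 26.2 nest [-97.9  93.7 263.4] yaw-rel -90.7 tilt [-0.015  0.   ] F [-0.3 -1.   0.2] open 0.60
```

View pics/f.png

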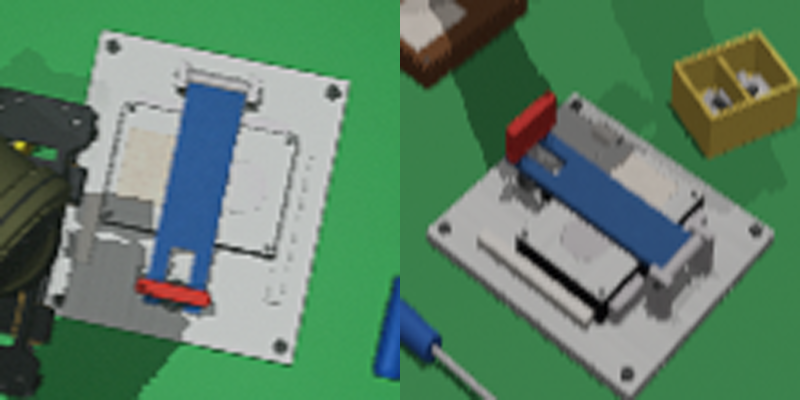

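The wing lies across both prongs, from (137,286) to (210,300) and parallel to the plate edge. The bar is flat, the drive is home, the bin and screwdriver are unmoved, and the arm is clear.

```bash
python3 -c "
from plant import r;print(r.finish_job())"
```

```text
the job is handed in; nothing more can be done
None
```

The drive is home against the end stops, the bar is flat with its fork around the post, and the wing is turned to its stop across the fork; the job was handed in at about 26 s, with pushes on the drive peaking near 13 N and no verdict returned.

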